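# Find the high spot of a robot wheel hub with an indicator

## Robot

A 6-joint arm with a two-finger parallel gripper is mounted at the origin on the work surface. World frame = base frame: x ahead of the robot, y to its left, z up, the work surface at z = 0. Lengths are in m, angles in rad, forces in N, time in s.
With the tool pointing down it reaches from about 0.3 to 0.95 m from the base axis. Payload 3.1 kg.
Tool frame: the origin (TCP) lies on the mounting face of the last link; the fingertips stand 173 mm ahead of it and the grasp point (between the pads) lies 155 mm ahead of it (ctrl.tip_reach is the distance from the TCP to the fingertips, in m); z points along the fingers, y is the direction in which the jaws open and shut (so a half turn about z gives the same grasp; the last joint's range is limited). The gripper opens to 85 mm and grips with 20 to 120 N. Pads are 22 mm wide; open, the fingers measure 114 mm over their backs; the gripper's body (76 mm by 85 mm) begins 54 mm behind the grasp point. The pads swing forward as they close: fully open they stand 13 mm farther back than shut.
Start: joints at [1.224, 0.308, 1.634, -0, 1.2, -0.07], TCP at [0.171, 0.601, 0.405] pointing down, gripper open.
Joint ranges: [-3.06, 3.06], [-0.79, 1.96], [0.05, 2.63], [-1.19, 4.34], [0.05, 2.64], [-2.94, 2.94]. Speed limits (rad/s): [2.79, 2.79, 3.14, 3.14, 3.14, 3.14].

## Interface

Orientations are given as a rotation vector (axis times angle).
In Python, from station import ctrl gives the robot as it stands. The module is installed in compiled form; this text tells all that it offers.
- The arm moves only by the shell command python3 -m inch 'ROWS'. ROWS is JSON, a list of rows, each an object with "travel": the shift along the tool's x, y, z in units of 30 mm (1.0 is 30 mm), a list of three; "rot": the turn, a rotation vector about the tool's x, y, z in units of 5 degrees (1.0 is 5 degrees), a list of three; "hand": the finger opening in mm, from 0 to 85.4. In form: [{"travel": [dx, dy, dz], "rot": [rx, ry, rz], "hand": hand}, ...]. A call has exactly 10 rows; each row shifts and turns the pose as measured when the row begins, along the tool's axes as they then stand; what a row does not reach is not made up. A row lasts 1/12 s, in which the tool goes at most 41.7 mm and 7.16 degrees, less where a joint would pass 70% of its speed; a pose out of reach is approached as far as the arm can. A call is refused whole if a number of a shift passes 1 or a number of a turn 1, either way. A call with a gripper value outside its range is refused whole. The fingers move at their own pace and stop on an object; the grip force is fixed at half the most. Time passes only in rows, so rows that do not move let the fingers close, or fill a call up. It gives the time, the measured TCP pose, the force and the opening at its end, in the units of the state.
- ctrl.observe(): the state, without advancing time (a new reading comes with each control period).
- ctrl.read_camera(name): name is "side" or "top"; returns a dict with "frame" (480x640x3 uint8, red, green, blue), "vfov" (degrees; the focal length in pixels is half the picture's height over the tangent of half this angle, whatever the lens; pixels are square), "cx", "cy" (the principal point, pixels), "D" ([k1, k2, p1, p2, k3] as OpenCV has them; the pictures are not rectified), "cam_to_world" (4x4, takes a point from camera to world coordinates). Camera axes: x right, y down, z forward; pixel columns grow to the right and rows downward; lengths in m; the calibration is good to about 2 mm. A picture is of the moment at which its call begins. There is no depth.
- ctrl.sign_off(): hands the job in, once; it reports no verdict.
The state is a dict: "time": time; "joints": joint angles; "joint_vel": joint speeds; "joint_efforts": joint torques, N m; "tool_pos": TCP position; "tool_rot": TCP orientation; "contact_force": force on the tool from outside, world axes, zero at the start; "wrist_torque": the same for the moment, N m; "finger_gap": opening from 0.0 (shut) to 1.0 (fully open).
Only numpy, scipy, OpenCV 4.12 (cv2) and the standard library are available. Lean on these libraries where they do the work, as an engineer would, in place of code of your own. Each camera call takes 0.05 s, during which the arm holds its last target.

## Task

Check the wheel hub on its axle for runout: lower the indicator gently on to the orange hub until its plunger is pushed in about half-way (needle near the green mark, never hard against its stop) and stays so by itself, then gently turn the axle by its blue star handle, without lifting it out of the V-blocks, and leave it where the indicator reads highest. Do not disturb the other things on the bench, and let go of everything at the end.

Things in the scene. Friction and masses are not known exactly. Their poses are not given: they have to be found in the camera images.
- gauge: Bench gauge, fixed: grey plate 170 x 200 x 14 mm, two steel V-blocks, round column. Origin on the table straight below the middle of the axle; x along the axle (star handle on the -x side), y towards the column, z up. The axle's axis runs along x, 78 mm above the origin. V-blocks at x = -68 and +68 mm, 20 mm thick, tops 89 mm high. Column 18 mm thick at x 0, y 98 mm, top 245 mm high.
- axle: Loose steel axle, 16 mm thick, 215 mm long, 0.5 kg, lying in the V-blocks; origin on its axis midway between them, x along the axis. It turns stiffly and stays where left. The orange wheel hub, 44 mm in diameter, 28 mm wide, is pressed tightly on its middle, 3.5 mm off-centre in an unknown direction (new every time), at the start at least 45 degrees away from straight up.
- handle (a point): Centre of the axle's star handle, 110 mm from the axle's middle; axes as the axle's. Six blue spokes, 10 mm thick, 51 mm from axis to end, one along its own +z, the rest every 60 degrees about x; black boss 28 mm thick. Pushing sideways (1 to 4 N) on an upper spoke turns the axle either way; a spoke that leans over 30 degrees towards the pusher jams. About 3 N up or 14 N down here tips the axle out.
- indicator (a joint): How far the indicator has been lowered on the column, in m: 0 at the top, 0.060 at most. Friction (about 7 N) holds it where it is left; it can be pushed down on the red knob's top or gripped by the knob (18 mm thick, 32 mm tall, upright).
- knob_top (a point): Centre of the flat top of the red knob on the indicator, above the middle of the hub, 128 mm above the plunger's foot when that is fully out. Dial body 58 mm in diameter, 24 mm thick along the gauge's x, its centre 60 mm below this point; its white face with the red needle looks to the gauge's +x. An arm joins it to the column.
- plunger (a joint): How far the sprung plunger is pushed in (the reading), in m: 0 fully out, 0.010 half-way, 0.020 hard against its stop. Spring force 1.5 N when out, 4.5 N fully in. The needle turns clockwise, 15 degrees per mm, seen facing the dial; marks are 2 mm apart, and the green one at the top of the dial is 10 mm.
- tip (a point): Middle of the plunger's flat brass foot, 16 mm in diameter, which rests on the top of the hub when the indicator is down; its height follows the hub's highest point.
- jar: White plastic jar, 72 mm in diameter, 70 mm tall; bystander. Origin under its centre.
- screwdriver: Screwdriver lying on the table; bystander.
- bearing: Small steel bearing ring, 32 mm in diameter; bystander.
- spare_hub: Second orange hub standing on the table, 44 mm in diameter; bystander, not to be used.
- caliper: Steel caliper lying on the table, 150 mm long; bystander.

How it is judged:
On the way, in this order (a step that is already met when the one before it is completed fails the run):
1. the plunger rests on the hub, pushed in to about half-way (7.5 to 12.5 mm), nobody touching the indicator (value of joint plunger between 0.0075 and 0.0125 m and contact force between plunger and axle above 0.5 N and contact force between the fingers and indicator below 0.1 N), for 0.2 s.
2. the axle has been turned so that the hub's high spot comes under the plunger (z of tip in the frame of gauge above 0.10265 m and value of joint plunger above 0.001 m and contact force between plunger and axle above 0.5 N), for 0.2 s.
At the end, for the whole second after the job is handed in: The axle lies at rest in both V-blocks (within 2 mm and 0.03 rad of seated), the plunger is pressed on the hub by its spring, not against its stop, and the plunger foot stands within about 0.85 mm of the highest point it can reach (high spot within about 40 degrees of straight up) (all of step 2 and value of joint plunger below 0.0195 m and distance between axle and gauge below 0.08 m and angle between the x axis of axle and the x axis of gauge, either way round below 0.03 rad and angular speed of axle below 0.1 rad/s); the robot touches nothing.
It fails at once if the plunger is crushed against the hub (over 12 N) (contact force between plunger and axle above 12 N).
It fails at once if the axle is lifted or tipped out of the V-blocks (angle between the x axis of axle and the x axis of gauge, either way round above 0.06 rad or distance between axle and gauge above 0.084 m).
It fails at once if the handle is pushed with more than 20 N (contact force between the fingers and axle above 20 N).
It fails at once if another thing on the bench is moved by more than 30 mm (distance of any of jar, screwdriver, bearing, spare_hub, caliper from where it was at the start of the episode above 0.03 m).
It also fails if it takes over 72 s, if anything falls off the work surface, if the arm or the gripper's body presses on something with over 40 N, if the wrist force passes 120 N, or if a joint passes its speed limit or range.

## Working session

There is one attempt and no reset: what is moved stays moved. The work goes in short steps, Python scripts to look and compute and a shell command to move; the robot and the scene stay as the last step left them, time stands still between calls to the robot, and variables do not carry over. Pictures are saved under pics/ and viewed, and the job is handed in when it is done.

```bash
mkdir -p pics
cat > h.py <<'E'
import numpy as np, cv2
from station import ctrl
def cam(n):
    c=ctrl.read_camera(n); h,w=c['frame'].shape[:2]
    f=h/2/np.tan(np.radians(c['vfov'])/2)
    K=np.array([[f,0,c['cx']],[0,f,c['cy']],[0,0,1]]); return c,K
def save(n,fn,crop=None,s=1):
    c,K=cam(n); im=c['frame'][:,:,::-1]
    if crop: x0,y0,x1,y1=crop; im=im[y0:y1,x0:x1]
    cv2.imwrite('pics/'+fn,cv2.resize(im,None,fx=s,fy=s,interpolation=cv2.INTER_CUBIC))
    return c,K
def proj(c,K,P):
    T=np.linalg.inv(c['cam_to_world']); P=np.atleast_2d(P)
    q=P@T[:3,:3].T+T[:3,3]
    return cv2.projectPoints(q.reshape(-1,1,3),np.zeros(3),np.zeros(3),K,np.array(c['D'],float))[0].reshape(-1,2)
def ray(c,K,uv):
    n=cv2.undistortPoints(np.array(uv,float).reshape(-1,1,2),K,np.array(c['D'],float)).reshape(-1,2)
    d=np.c_[n,np.ones(len(n))]@c['cam_to_world'][:3,:3].T
    return c['cam_to_world'][:3,3],d
def atz(c,K,uv,z):
    o,d=ray(c,K,uv); return o+d*((z-o[2])/d[:,2])[:,None]
E
python3 - <<'E'
from h import *
for n in('side','top'):
    c,K=save(n,n+'0.png'); print(n,c['vfov'],c['D'],np.round(c['cam_to_world'],3).tolist())
print(ctrl.observe(),ctrl.tip_reach)
E
```

```text
side 46.41542879746919 [-0.13940527  0.          0.          0.          0.        ] [[-0.983, -0.068, 0.172, 0.324], [-0.184, 0.479, -0.858, 1.046], [-0.025, -0.875, -0.483, 0.772], [0.0, 0.0, 0.0, 1.0]]
top 51.7486736691328 [0.03147894 0.         0.         0.         0.        ] [[0.025, -0.996, 0.083, 0.425], [-1.0, -0.025, -0.008, -0.003], [0.01, -0.083, -0.997, 1.443], [0.0, 0.0, 0.0, 1.0]]
{'time': 0.1, 'joints': array([ 1.22432596e+00,  3.08941004e-01,  1.63507264e+00,  1.48224412e-05,
        1.19971370e+00, -6.97155854e-02]), 'joint_vel': array([-0.00221951, -0.00185946, -0.00059922, -0.00028336,  0.00225068,
        0.00200755]), 'joint_efforts': array([-4.28856638e-04, -4.16414881e+01, -2.77645415e+01,  9.24622128e-06,
        4.12389854e-03,  1.76470473e-05]), 'tool_pos': array([0.17067348, 0.60084086, 0.40354079]), 'tool_rot': array([-0.43328481, -3.11110949,  0.00327587]), 'contact_force': array([-0.20323483, -0.21670635,  0.07460478]), 'wrist_torque': array([ 0.00301257, -0.02163874,  0.00192441]), 'finger_gap': 0.9995822438306278} 0.1734
```

View pics/side0.png

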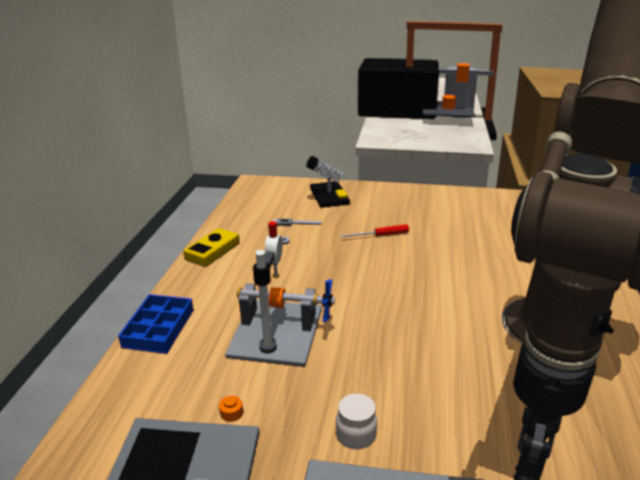

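View pics/top0.png

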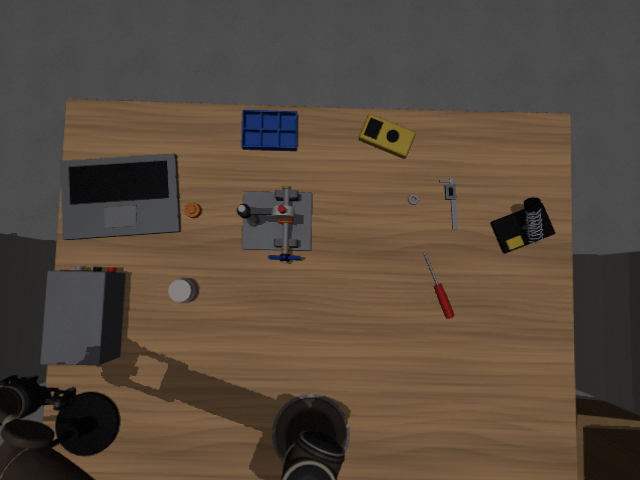

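Run:
```python
from h import *
save('side','side1.png',(210,200,360,380),4.0*0.8)
save('top','top1.png',(225,170,335,280),5)
```

```text
(no output)
```

View pics/side1.png

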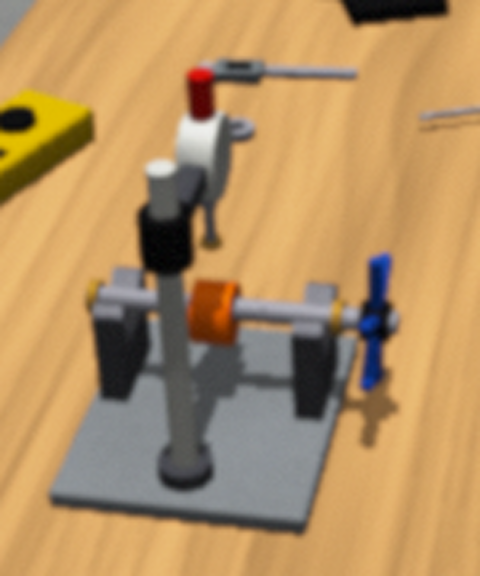

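View pics/top1.png

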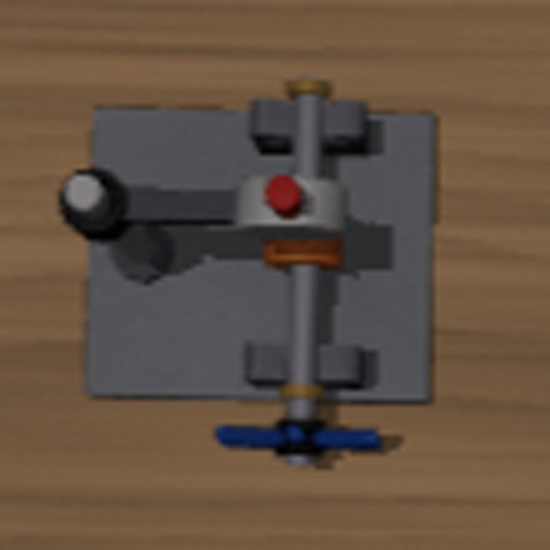

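```bash
cat > fit.py <<'E'
from h import *
from scipy.optimize import least_squares
ct,Kt=cam('top'); cs,Ks=cam('side')
T=lambda u,v:(225+u/5,170+v/5)
S=lambda u,v:(210+u/3.2,200+v/3.2)
ob=[('t',(0,.098,.245),T(83,190)),('t',(-.110,0,.078),T(297,437)),('t',(.1075,0,.078),T(308,82)),
('s',(0,.098,.245),S(162,167)),('s',(-.110,0,.078),S(378,321)),('s',(.1075,0,.078),S(94,293)),('t',(0,0,None),T(286,190)),('s',(0,0,None),S(200,74))]
def W(p,q): 
    c,s=np.cos(p[2]),np.sin(p[2]); x,y,z=q; z=p[3] if z is None else z
    return np.array([p[0]+c*x-s*y,p[1]+s*x+c*y,z])
def res(p): return np.concatenate([proj(*( (ct,Kt) if n=='t' else (cs,Ks)),W(p,q))[0]-np.array(o) for n,q,o in ob])
r=least_squares(res,[.62,.1,0,.27]); print(r.x, np.round(r.fun.reshape(-1,2),1).tolist())
for q in [(-.085,None),(.085,None)]: pass
print('knob',W(r.x,(0,0,None)),'handle',W(r.x,(-.11,0,.078)))
for u in [(93,107),(437,114),(433,402),(85,395)]: print(atz(ct,Kt,T(*u),.014)[0])
E
python3 fit.py
```

```text
[ 0.59505396  0.08410777 -0.03735748  0.25634357] [[0.2, 1.1], [-1.0, 2.4], [2.1, -4.3], [-0.0, -0.3], [1.4, 1.0], [-6.6, -1.1], [-0.5, 3.0], [2.4, -0.5]]
knob [0.59505396 0.08410777 0.25634357] handle [0.48513071 0.08821614 0.078     ]
[0.68451603 0.21445188 0.014     ]
[0.68580105 0.01400698 0.014     ]
[0.51729931 0.01194809 0.014     ]
[0.51630483 0.21282285 0.014     ]
```

```bash
python3 - <<'E'
s=open('fit.py').read()
s=s.replace("('t',(.1075,0,.078),T(308,82)),","('t',(.085,'b',.014),T(93,107)),('t',(.085,'a',.014),T(437,114)),('t',(-.085,'a',.014),T(433,402)),('t',(-.085,'b',.014),T(85,395)),('t',(.078,0,.086),T(309,101)),").replace(",('s',(.1075,0,.078),S(94,293))",",('s',(.085,'b',.014),S(52,492)),('s',(-.085,'b',.014),S(305,520))")
s=s.replace("x,y,z=q;","x,y,z=q; y={'a':p[4]-.1,'b':p[4]+.1}.get(y,y);").replace(".27]",".27,.03]")
open('fit.py','w').write(s)
E
python3 fit.py
```

```text
[0.60028618 0.08449928 0.00763869 0.25516616 0.02913666] [[0.0, 0.8], [0.7, 0.6], [0.1, 0.1], [-0.1, -0.0], [-0.4, 0.5], [-0.1, 0.7], [-0.3, -0.1], [-0.5, -0.2], [-0.6, -0.4], [-1.6, -0.6], [0.3, -0.6], [-0.6, 0.9], [-0.2, -0.1]]
knob [0.60028618 0.08449928 0.25516616] handle [0.49028939 0.08365903 0.078     ]
[0.68451603 0.21445188 0.014     ]
[0.68580105 0.01400698 0.014     ]
[0.51729931 0.01194809 0.014     ]
[0.51630483 0.21282285 0.014     ]
```

```bash
python3 -m inch '[{"travel":[0,0,-0.9],"rot":[0,0,-0.8],"hand":0},{"travel":[0,0,-0.9],"rot":[0,0,-0.8],"hand":0},{"travel":[0,0,-0.5],"rot":[0,0,-0.8],"hand":0},{"travel":[0,0,0],"rot":[0,0,-0.8],"hand":0},{"travel":[-0.75,-0.95,0],"rot":[0,0,0],"hand":0},{"travel":[-0.75,-0.95,0],"rot":[0,0,0],"hand":0},{"travel":[-0.75,-0.95,0],"rot":[0,0,0],"hand":0},{"travel":[-0.75,-0.95,0],"rot":[0,0,0],"hand":0},{"travel":[-0.75,-0.95,0],"rot":[0,0,0],"hand":0},{"travel":[-0.75,-0.95,0],"rot":[0,0,0],"hand":0}]'
```

```text
time: 1.23
tool_pos: [0.3087, 0.4319, 0.4762]
tool_rot: [0.048, -3.141, -0.006]
contact_force: [0.8, 0.0, -0.7]
finger_gap: -0.002
```

```bash
python3 -m inch '[{"travel":[-0.8,-0.95,0],"rot":[0,0,0.3],"hand":0},{"travel":[-0.8,-0.95,0],"rot":[0,0,0],"hand":0},{"travel":[-0.8,-0.95,0],"rot":[0,0,0],"hand":0},{"travel":[-0.8,-0.95,0],"rot":[0,0,0],"hand":0},{"travel":[-0.8,-0.95,0],"rot":[0,0,0],"hand":0},{"travel":[-0.8,-0.95,0],"rot":[0,0,0],"hand":0},{"travel":[-0.8,-0.95,0],"rot":[0,0,0],"hand":0},{"travel":[-0.8,-0.95,0],"rot":[0,0,0],"hand":0},{"travel":[-0.8,-0.95,0],"rot":[0,0,0],"hand":0},{"travel":[-0.8,-0.95,0],"rot":[0,0,0],"hand":0}]'
```

```text
time: 2.07
tool_pos: [0.5584, 0.132, 0.4783]
tool_rot: [-0.007, 3.135, 0.013]
contact_force: [0.3, 0.4, 0.8]
finger_gap: -0.0
```

```bash
python3 -m inch '[{"travel":[-0.5,-0.6,0],"rot":[0,0,0],"hand":0},{"travel":[-0.4,-0.5,0],"rot":[0,0,0],"hand":0},{"travel":[-0.2,-0.2,0],"rot":[0,0,0],"hand":0},{"travel":[0,0,0.3],"rot":[0,0,0],"hand":0},{"travel":[0,0,0.3],"rot":[0,0,0],"hand":0},{"travel":[0,0,0.1],"rot":[0,0,0],"hand":0},{"travel":[0,0,0],"rot":[0,0,0],"hand":0},{"travel":[0,0,0],"rot":[0,0,0],"hand":0},{"travel":[0,0,0],"rot":[0,0,0],"hand":0},{"travel":[0,0,0],"rot":[0,0,0],"hand":0}]'
python3 - <<'E'
from h import *
save('side','side2.png',(210,170,360,330),4)
save('top','top2.png',(225,170,335,280),5)
E
```

```text
time: 2.9
tool_pos: [0.5939, 0.0888, 0.4534]
tool_rot: [0.0, 3.137, 0.013]
contact_force: [0.3, 0.3, 0.1]
finger_gap: 0.005
```

View pics/side2.png

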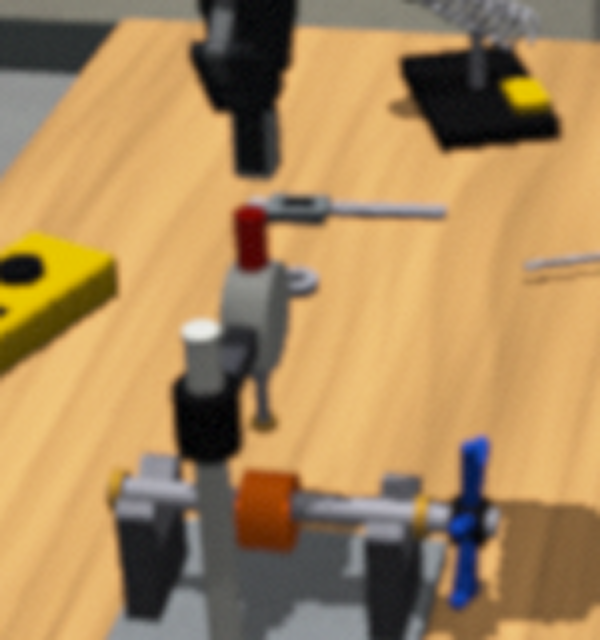

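View pics/top2.png

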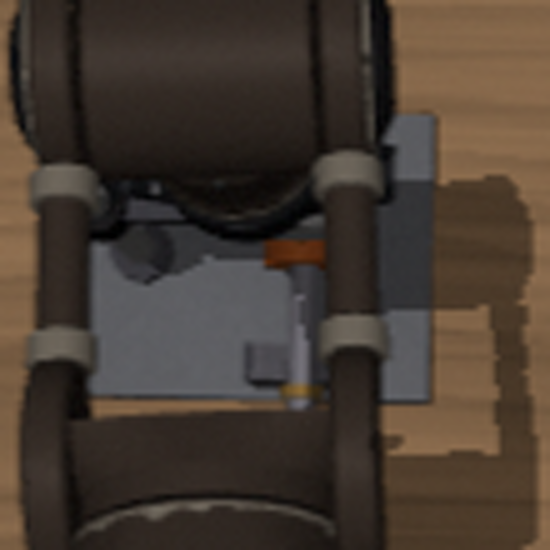

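```bash
python3 -m inch '[{"travel":[-0.2,-0.14,0.2],"rot":[0,0,0],"hand":0},{"travel":[0,0,0.2],"rot":[0,0,0],"hand":0},{"travel":[0,0,0.1],"rot":[0,0,0],"hand":0},{"travel":[0,0,0.1],"rot":[0,0,0],"hand":0},{"travel":[0,0,0.05],"rot":[0,0,0],"hand":0},{"travel":[0,0,0.05],"rot":[0,0,0],"hand":0},{"travel":[0,0,0],"rot":[0,0,0],"hand":0},{"travel":[0,0,0],"rot":[0,0,0],"hand":0},{"travel":[0,0,0],"rot":[0,0,0],"hand":0},{"travel":[0,0,0],"rot":[0,0,0],"hand":0}]'
```

```text
time: 3.83
tool_pos: [0.601, 0.0841, 0.4308]
tool_rot: [0.001, 3.136, 0.013]
contact_force: [0.0, -0.5, 0.1]
finger_gap: 0.002
```

```bash
python3 -m inch '[{"travel":[0,0,0.06],"rot":[0,0,0],"hand":0},{"travel":[0,0,0.06],"rot":[0,0,0],"hand":0},{"travel":[0,0,0.06],"rot":[0,0,0],"hand":0},{"travel":[0,0,0.06],"rot":[0,0,0],"hand":0},{"travel":[0,0,0.06],"rot":[0,0,0],"hand":0},{"travel":[0,0,0.06],"rot":[0,0,0],"hand":0},{"travel":[0,0,0.06],"rot":[0,0,0],"hand":0},{"travel":[0,0,0.06],"rot":[0,0,0],"hand":0},{"travel":[0,0,0.06],"rot":[0,0,0],"hand":0},{"travel":[0,0,0.06],"rot":[0,0,0],"hand":0}]'
python3 - <<'E'
from h import *
print(ctrl.observe()['contact_force'])
E
```

```text
time: 4.67
tool_pos: [0.6009, 0.0842, 0.4166]
tool_rot: [0.0, 3.133, 0.012]
contact_force: [-1.8, -0.2, 4.2]
finger_gap: 0.004
[-1.81246406 -0.23393094  4.2201629 ]
```

```bash
python3 -m inch '[{"travel":[0,0,0.06],"rot":[0,0,0],"hand":0},{"travel":[0,0,0.06],"rot":[0,0,0],"hand":0},{"travel":[0,0,0.06],"rot":[0,0,0],"hand":0},{"travel":[0,0,0.06],"rot":[0,0,0],"hand":0},{"travel":[0,0,0.06],"rot":[0,0,0],"hand":0},{"travel":[0,0,0.04],"rot":[0,0,0],"hand":0},{"travel":[0,0,0.04],"rot":[0,0,0],"hand":0},{"travel":[0,0,0.04],"rot":[0,0,0],"hand":0},{"travel":[0,0,0.04],"rot":[0,0,0],"hand":0},{"travel":[0,0,0.04],"rot":[0,0,0],"hand":0}]'
python3 - <<'E'
from h import *
save('side','side3.png',(210,170,360,330),4)
print(ctrl.observe()['contact_force'],ctrl.observe()['tool_pos'])
E
```

```text
time: 5.5
tool_pos: [0.601, 0.0842, 0.3992]
tool_rot: [0.0, 3.134, 0.011]
contact_force: [-1.7, 0.1, 4.4]
finger_gap: 0.002
[-0.62543728  0.13837638  3.74400515] [0.60102922 0.08422683 0.39892195]
```

View pics/side3.png

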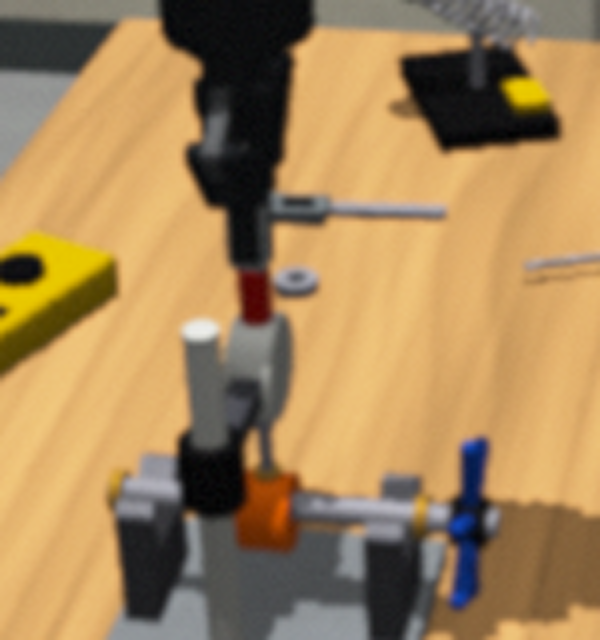

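```bash
python3 -m inch '[{"travel":[0,0,0.03],"rot":[0,0,0],"hand":0},{"travel":[0,0,0.03],"rot":[0,0,0],"hand":0},{"travel":[0,0,0.03],"rot":[0,0,0],"hand":0},{"travel":[0,0,0.03],"rot":[0,0,0],"hand":0},{"travel":[0,0,0.03],"rot":[0,0,0],"hand":0},{"travel":[0,0,0.03],"rot":[0,0,0],"hand":0},{"travel":[0,0,0.03],"rot":[0,0,0],"hand":0},{"travel":[0,0,0.03],"rot":[0,0,0],"hand":0},{"travel":[0,0,0.03],"rot":[0,0,0],"hand":0},{"travel":[0,0,0.03],"rot":[0,0,0],"hand":0}]'
python3 - <<'E'
from h import *
save('side','side4.png',(210,170,360,330),4)
print(ctrl.observe()['contact_force'],ctrl.observe()['tool_pos'])
E
```

```text
time: 6.38
tool_pos: [0.601, 0.0843, 0.3943]
tool_rot: [0.0, 3.134, 0.011]
contact_force: [-3.2, -1.2, 7.1]
finger_gap: 0.002
[-3.43566984 -0.83118274  5.73873415] [0.60099434 0.08428249 0.39424357]
```

View pics/side4.png

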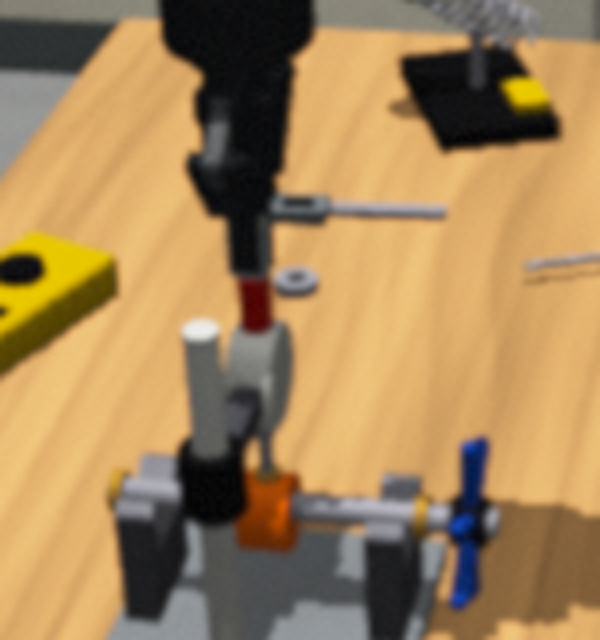

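Run:
```python
import cv2,numpy as np
a=[cv2.imread(f'pics/side{i}.png') for i in (2,3,4)]
o=[(200,190),(200,250),(200,255)]
t=[cv2.resize(im[y:y+260,x:x+120],None,fx=2.2,fy=2.2,interpolation=cv2.INTER_CUBIC) for im,(x,y) in zip(a,o)]
cv2.imwrite('pics/cmp.png',np.hstack(t)); print(t[0].shape)
```

```text
(572, 264, 3)
```

View pics/cmp.png

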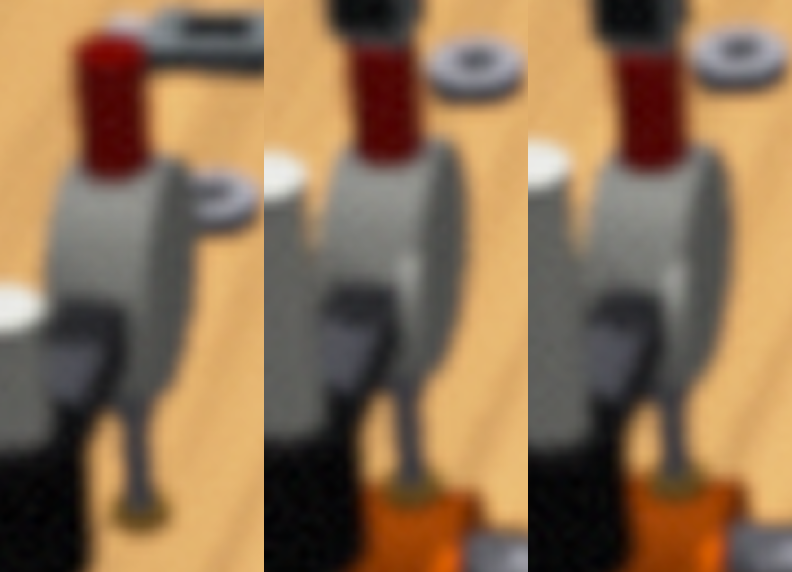

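```bash
python3 -m inch '[{"travel":[0,0,0.03],"rot":[0,0,0],"hand":0},{"travel":[0,0,0.03],"rot":[0,0,0],"hand":0},{"travel":[0,0,0.03],"rot":[0,0,0],"hand":0},{"travel":[0,0,0.03],"rot":[0,0,0],"hand":0},{"travel":[0,0,0.03],"rot":[0,0,0],"hand":0},{"travel":[0,0,0.03],"rot":[0,0,0],"hand":0},{"travel":[0,0,0.03],"rot":[0,0,0],"hand":0},{"travel":[0,0,0.03],"rot":[0,0,0],"hand":0},{"travel":[0,0,0.0],"rot":[0,0,0],"hand":0},{"travel":[0,0,0.0],"rot":[0,0,0],"hand":0}]'
python3 - <<'E'
from h import *
save('side','side5.png',(210,170,360,330),4)
print(ctrl.observe()['contact_force'],ctrl.observe()['tool_pos'])
import cv2,numpy as np
a=[cv2.imread(f'pics/side{i}.png') for i in (2,4,5)]
o=[(200,190),(200,255),(200,255)]
t=[cv2.resize(im[y:y+260,x:x+120],None,fx=2.2,fy=2.2,interpolation=cv2.INTER_CUBIC) for im,(x,y) in zip(a,o)]
cv2.imwrite('pics/cmp2.png',np.hstack(t))
E
```

```text
time: 7.27
tool_pos: [0.6009, 0.0843, 0.3924]
tool_rot: [-0.0, 3.132, 0.011]
contact_force: [-1.8, -1.2, 4.0]
finger_gap: 0.002
[-1.39788608 -0.09804014  4.09170598] [0.60085136 0.08429794 0.39243513]
```

View pics/cmp2.png

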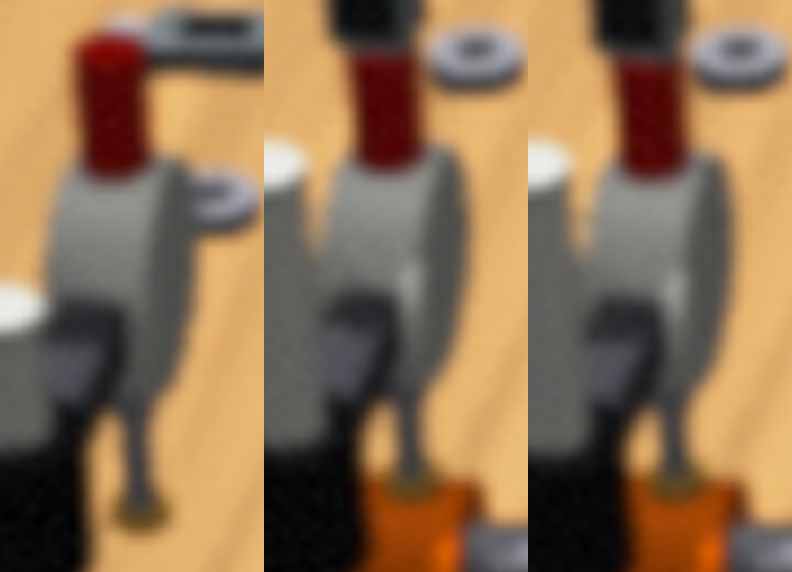

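Run:
```python
from h import *
c,K=cam('side')
for z in (.255,.223,.219,.187,.127,.104,.102,.1,.098,.096): print(z,proj(c,K,[.600,.0845,z])[0])
```

```text
0.255 [272.45566111 223.12820621]
0.223 [273.39050394 237.06789004]
0.219 [273.50606967 238.78396495]
0.187 [274.4202798  252.30474394]
0.127 [276.08516425 276.68317489]
0.104 [276.70645779 285.70135682]
0.102 [276.76004363 286.4771737 ]
0.1 [276.81355932 287.25166058]
0.098 [276.86700491 288.02481961]
0.096 [276.92038043 288.79665293]
```

```bash
python3 -m inch '[{"travel":[0,0,0.04],"rot":[0,0,0],"hand":0},{"travel":[0,0,0.04],"rot":[0,0,0],"hand":0},{"travel":[0,0,0.04],"rot":[0,0,0],"hand":0},{"travel":[0,0,0.04],"rot":[0,0,0],"hand":0},{"travel":[0,0,0.04],"rot":[0,0,0],"hand":0},{"travel":[0,0,0.04],"rot":[0,0,0],"hand":0},{"travel":[0,0,0.04],"rot":[0,0,0],"hand":0},{"travel":[0,0,0.0],"rot":[0,0,0],"hand":0},{"travel":[0,0,0.0],"rot":[0,0,0],"hand":0},{"travel":[0,0,0.0],"rot":[0,0,0],"hand":0}]'
python3 - <<'E'
from h import *
save('side','side6.png',(210,170,360,330),4)
print(ctrl.observe()['contact_force'],ctrl.observe()['tool_pos'])
import cv2,numpy as np
a=[cv2.imread(f'pics/side{i}.png') for i in (3,5,6)]
o=[(200,255),(200,255),(200,255)]
t=[cv2.resize(im[y:y+260,x:x+120],None,fx=2.2,fy=2.2,interpolation=cv2.INTER_CUBIC) for im,(x,y) in zip(a,o)]
cv2.imwrite('pics/cmp3.png',np.hstack(t))
E
```

```text
time: 8.2
tool_pos: [0.601, 0.0844, 0.3887]
tool_rot: [-0.001, 3.133, 0.01]
contact_force: [-1.7, 0.5, 5.0]
finger_gap: 0.002
[-1.78090587 -1.34641476  4.45982635] [0.60098192 0.08437146 0.3886835 ]
```

View pics/cmp3.png

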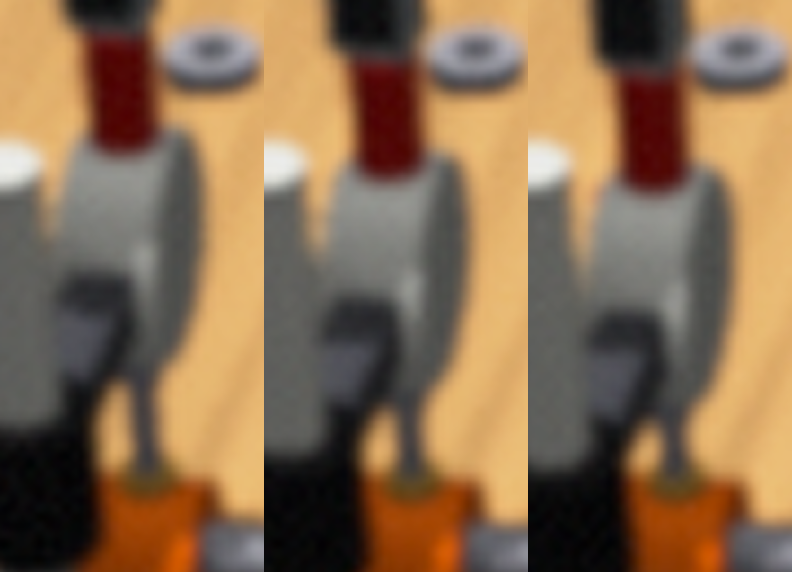

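Run:
```python
import cv2,numpy as np
I={i:cv2.imread(f'pics/side{i}.png').astype(np.float32) for i in (2,3,4,5,6)}
def peak(ref,im,box,dy=60):
    x0,y0,x1,y1=box; t=ref[y0:y1,x0:x1]; r=cv2.matchTemplate(im[:,x0-12:x1+12],t,cv2.TM_CCOEFF_NORMED)
    _,v,_,l=cv2.minMaxLoc(r); x,y=l; a,b,c=r[y-1,x],r[y,x],r[y+1,x]
    return y+.5*(a-c)/(a-2*b+c)-y0, l[0]-12, v
for i in (2,4,5,6):
    print(i,'foot',peak(I[3],I[i],(252,466,282,484)),'dial',peak(I[3],I[i],(240,300,292,380)))
```

```text
2 foot (np.float32(-54.45395), -3, 0.7433652281761169) dial (np.float32(-53.377975), -4, 0.9742698669433594)
4 foot (np.float32(1.356781), 0, 0.9902541637420654) dial (np.float32(8.058685), 0, 0.9956197738647461)
5 foot (np.float32(1.3010864), 0, 0.9920550584793091) dial (np.float32(11.576263), 1, 0.9949296712875366)
6 foot (np.float32(1.3472595), 0, 0.990414023399353) dial (np.float32(17.52707), 1, 0.9947748184204102)
```

```bash
python3 -m inch '[{"travel":[0,0,-0.1],"rot":[0,0,0],"hand":0},{"travel":[0,0,-0.3],"rot":[0,0,0],"hand":0},{"travel":[0,0,-0.6],"rot":[0,0,0],"hand":0},{"travel":[0,0,-0.6],"rot":[0,0,0],"hand":0},{"travel":[0,0,0],"rot":[0,0,0],"hand":0},{"travel":[0,0,0.0],"rot":[0,0,0],"hand":0},{"travel":[0.9,0,0],"rot":[0,0,0],"hand":0},{"travel":[0.9,0,0.0],"rot":[0,0,0],"hand":0},{"travel":[0.9,0,0.0],"rot":[0,0,0],"hand":0},{"travel":[0.9,0,0.0],"rot":[0,0,0],"hand":0}]'
python3 - <<'E'
from h import *
save('side','side7.png',(210,170,360,330),4)
import cv2
I={3:cv2.imread('pics/side3.png').astype('f4'),7:cv2.imread('pics/side7.png').astype('f4')}
def peak(ref,im,box):
    x0,y0,x1,y1=box; t=ref[y0:y1,x0:x1]; r=cv2.matchTemplate(im[:,x0-12:x1+12],t,cv2.TM_CCOEFF_NORMED)
    _,v,_,l=cv2.minMaxLoc(r); x,y=l; a,b,c=r[y-1,x],r[y,x],r[y+1,x]
    return y+.5*(a-c)/(a-2*b+c)-y0, l[0]-12, v
print('foot',peak(I[3],I[7],(252,466,282,484)),'dial',peak(I[3],I[7],(240,300,292,380)))
save('top','top7.png',(225,170,335,280),5)
E
```

```text
time: 9.08
tool_pos: [0.4935, 0.0839, 0.43]
tool_rot: [0.002, 3.132, 0.012]
contact_force: [0.1, -0.4, 0.0]
finger_gap: 0.002
foot (np.float32(1.2720947), 0, 0.9892911314964294) dial (np.float32(15.277252), 2, 0.8966688513755798)
```

View pics/side7.png

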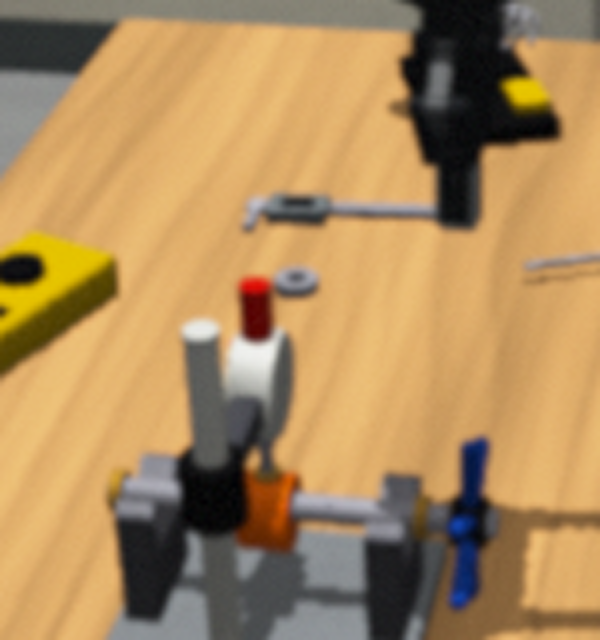

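View pics/top7.png

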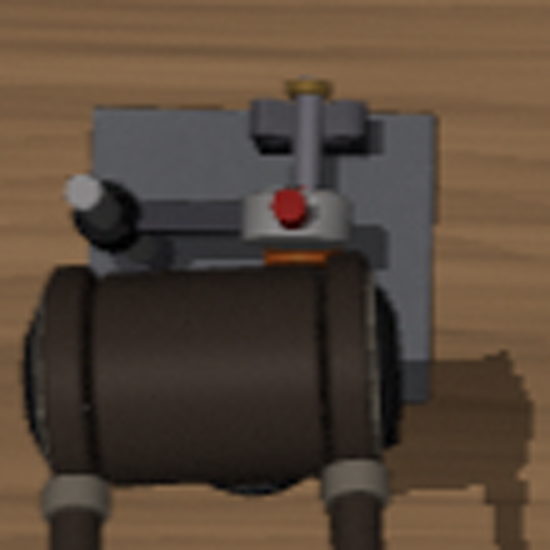

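```bash
cat > star.py <<'E'
from h import *
G=np.array([.6003,.0845,0]);yaw=.0076
def starpts(phi):
    P=[]
    for k in range(6):
        a=np.radians(phi+60*k)
        for r in np.linspace(.014,.051,10):
            P.append([-.110,-r*np.sin(a),.078+r*np.cos(a)])   # +phi: rotation about +x moves up-spoke to -y
    P=np.array(P); c,s=np.cos(yaw),np.sin(yaw)
    return np.c_[G[0]+c*P[:,0]-s*P[:,1],G[1]+s*P[:,0]+c*P[:,1],P[:,2]]
def score(im,c,K):
    b=im[:,:,0].astype(float); g=im[:,:,1].astype(float); r=im[:,:,2].astype(float)
    m=(np.clip((b-1.4*np.maximum(g,r))/40,0,1)).astype(np.float32)
    best=[]
    for phi in np.arange(0,60,2.):
        p=proj(c,K,starpts(phi)); bb=-1
        w=np.zeros(m.shape,np.uint8)
        for q in p: cv2.circle(w,tuple(int(round(v*16)) for v in q),int(16*2.0),255,-1,cv2.LINE_AA,4)
        for dx in range(-3,4):
            for dy in range(-3,4):
                ww=np.roll(w,(dy,dx),(0,1))/255.; 
                mm=m.copy(); 
                x0,y0=np.int32(p.mean(0))-40; s=(slice(y0,y0+80),slice(x0,x0+80))
                v=(ww[s]*mm[s]).sum()/np.sqrt((ww[s]**2).sum()*(mm[s]**2).sum()); 
                if v>bb: bb=v;bd=(dx,dy)
        best.append((bb,phi,bd))
    return best
E
python3 - <<'E'
from star import *
for n in('side','top'):
    c,K=cam(n); s=score(cv2.imread(f'pics/{n}0.png'),c,K)
    print(n,[(round(float(a),3),b,d) for a,b,d in sorted(s)[::-1][:6]])
c,K=cam('side'); s=score(c['frame'][:,:,::-1],c,K); print([(round(float(a),3),b,d) for a,b,d in sorted(s)[::-1][:6]])
save('side','side8.png',(300,260,350,330),8)
im=cv2.imread('pics/top0.png')[245:270,255:315]; cv2.imwrite('pics/topstar.png',cv2.resize(im,None,fx=10,fy=10,interpolation=cv2.INTER_CUBIC))
E
```

```text
side [(0.772, np.float64(2.0), (-1, 0)), (0.769, np.float64(0.0), (-1, 0)), (0.768, np.float64(4.0), (-1, 0)), (0.766, np.float64(6.0), (-1, 1)), (0.762, np.float64(58.0), (-1, -1)), (0.758, np.float64(8.0), (-1, 1))]
top [(0.743, np.float64(2.0), (-1, -1)), (0.741, np.float64(4.0), (-2, -1)), (0.737, np.float64(6.0), (-2, -1)), (0.736, np.float64(0.0), (-1, -1)), (0.73, np.float64(8.0), (-2, -1)), (0.73, np.float64(58.0), (0, -1))]
[(0.775, np.float64(2.0), (-1, 0)), (0.774, np.float64(0.0), (-1, 0)), (0.771, np.float64(58.0), (-1, -1)), (0.769, np.float64(4.0), (-1, 0)), (0.766, np.float64(6.0), (-1, 1)), (0.764, np.float64(56.0), (-1, -1))]
```

View pics/side8.png

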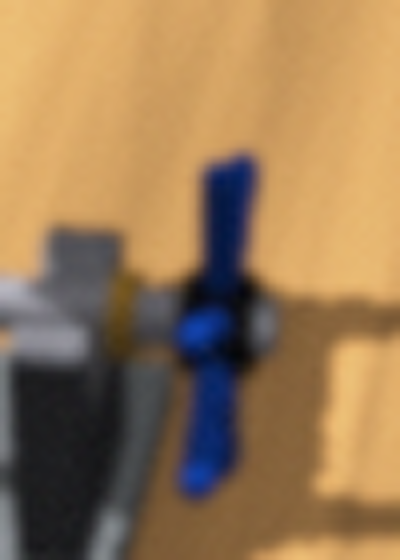

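View pics/topstar.png

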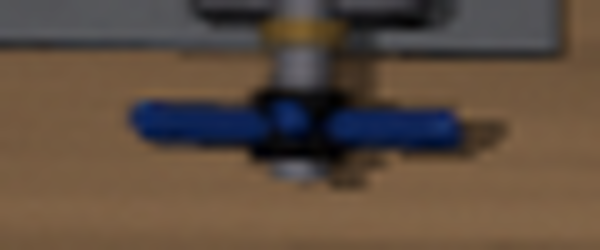

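```bash
python3 -m inch '[{"travel":[0.0,0.8,0],"rot":[0,0,0],"hand":0},{"travel":[0,0.3,0],"rot":[0,0,0],"hand":0},{"travel":[0,0,0.8],"rot":[0,0,0],"hand":0},{"travel":[0,0,0.8],"rot":[0,0,0],"hand":0},{"travel":[0,0,0.8],"rot":[0,0,0],"hand":0},{"travel":[0,0,0.6],"rot":[0,0,0],"hand":0},{"travel":[0,0,0.2],"rot":[0,0,0],"hand":0},{"travel":[0,0,0],"rot":[0,0,0],"hand":0},{"travel":[0,0,0],"rot":[0,0,0],"hand":0},{"travel":[0,0,0],"rot":[0,0,0],"hand":0}]'
python3 - <<'E'
from h import *
c,K=save('side','side9.png',(250,200,370,330),5)
print(ctrl.observe()['tool_pos'],ctrl.observe()['contact_force'])
E
```

```text
time: 10.22
tool_pos: [0.5089, 0.1199, 0.3355]
tool_rot: [-0.0, 3.115, 0.011]
contact_force: [0.1, 0.1, 0.6]
finger_gap: 0.005
[0.50906647 0.11989717 0.33594454] [ 0.70414298 -0.10443505 -0.30593712]
```

View pics/side9.png

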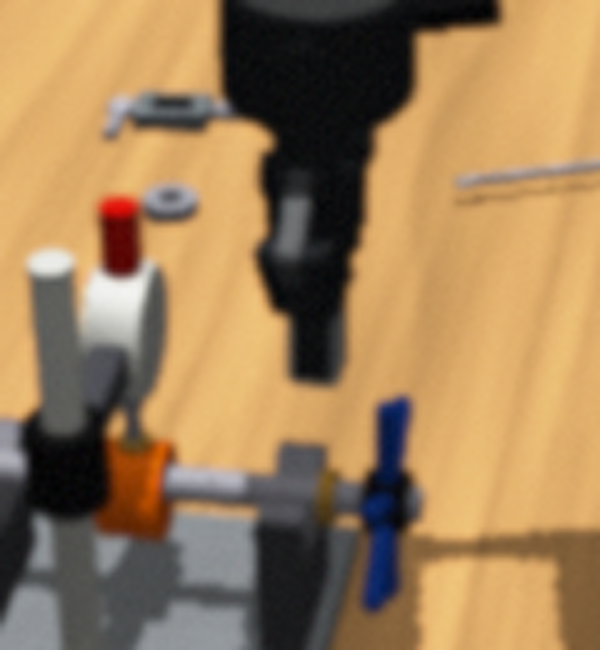

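```bash
python3 -m inch '[{"travel":[0.4,-0.1,0],"rot":[0,0.3,0],"hand":0},{"travel":[0.2,-0.1,0],"rot":[0,0,0],"hand":0},{"travel":[0,0,0.4],"rot":[0,0,0],"hand":0},{"travel":[0,0,0.4],"rot":[0,0,0],"hand":0},{"travel":[0,0,0.3],"rot":[0,0,0],"hand":0},{"travel":[0,0,0.1],"rot":[0,0,0],"hand":0},{"travel":[0,0,0],"rot":[0,0,0],"hand":0},{"travel":[0,0,0],"rot":[0,0,0],"hand":0},{"travel":[0,0,0],"rot":[0,0,0],"hand":0},{"travel":[0,0,0],"rot":[0,0,0],"hand":0}]'
```

```text
time: 11.1
tool_pos: [0.4901, 0.1132, 0.3015]
tool_rot: [0.0, 3.134, 0.013]
contact_force: [0.4, -0.3, -0.5]
finger_gap: -0.0
```

```bash
python3 -m inch '[{"travel":[0,0,0.25],"rot":[0,0,0],"hand":0},{"travel":[0,0,0.08],"rot":[0,0,0],"hand":0},{"travel":[0,-0.1,0],"rot":[0,0,0],"hand":0},{"travel":[0,-0.1,0],"rot":[0,0,0],"hand":0},{"travel":[0,-0.1,0],"rot":[0,0,0],"hand":0},{"travel":[0,-0.1,0],"rot":[0,0,0],"hand":0},{"travel":[0,-0.1,0],"rot":[0,0,0],"hand":0},{"travel":[0,-0.1,0],"rot":[0,0,0],"hand":0},{"travel":[0,-0.1,0],"rot":[0,0,0],"hand":0},{"travel":[0,-0.1,0],"rot":[0,0,0],"hand":0}]'
python3 - <<'E'
from h import *
c,K=save('side','side10.png',(250,200,370,330),5)
print(ctrl.observe()['tool_pos'],ctrl.observe()['contact_force'])
E
```

```text
time: 11.93
tool_pos: [0.4911, 0.0881, 0.2918]
tool_rot: [0.001, 3.131, 0.018]
contact_force: [0.2, 1.6, -0.4]
finger_gap: -0.001
[0.49111253 0.08771699 0.29181945] [ 0.13126136  0.47647271 -0.14496818]
```

View pics/side10.png

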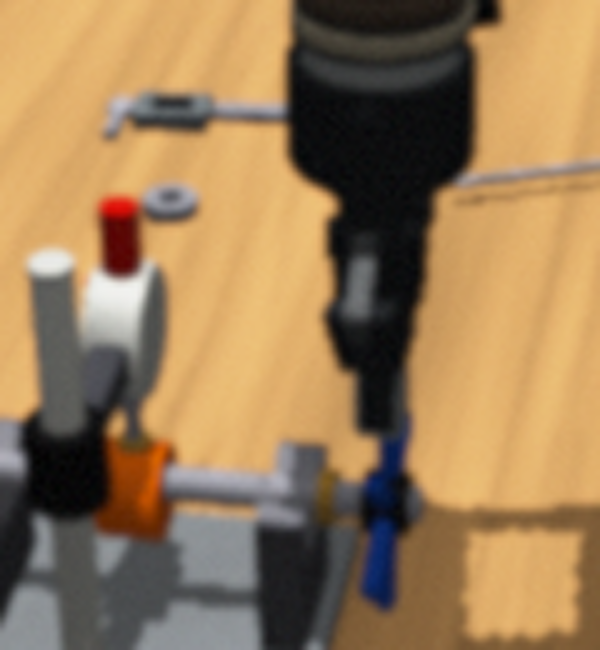

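```bash
python3 -m inch '[{"travel":[0,-0.1,0],"rot":[0,0,0],"hand":0},{"travel":[0,-0.1,0],"rot":[0,0,0],"hand":0},{"travel":[0,-0.1,0],"rot":[0,0,0],"hand":0},{"travel":[0,-0.1,0],"rot":[0,0,0],"hand":0},{"travel":[0,0,0],"rot":[0,0,0],"hand":0},{"travel":[0,0,-0.3],"rot":[0,0,0],"hand":0},{"travel":[0,0,-0.5],"rot":[0,0,0],"hand":0},{"travel":[0,0,-0.3],"rot":[0,0,0],"hand":0},{"travel":[0,0,0],"rot":[0,0,0],"hand":0},{"travel":[0,0.3,0],"rot":[0,0,0],"hand":0}]'
python3 - <<'E'
from star import *
c,K=save('side','side11.png',(250,200,370,330),5)
print(ctrl.observe()['tool_pos'],ctrl.observe()['contact_force'])
s=score(c['frame'][:,:,::-1],c,K); print([(round(float(a),3),b,d) for a,b,d in sorted(s)[::-1][:8]])
E
```

```text
time: 12.82
tool_pos: [0.4907, 0.0811, 0.3273]
tool_rot: [0.003, 3.131, 0.012]
contact_force: [-0.1, 0.1, -1.1]
finger_gap: -0.002
[0.49083882 0.08286784 0.32739317] [0.86035021 1.54812811 0.75418087]
[(0.761, np.float64(14.0), (-1, -2)), (0.761, np.float64(18.0), (-1, -1)), (0.76, np.float64(24.0), (-1, 0)), (0.759, np.float64(22.0), (-1, 0)), (0.759, np.float64(16.0), (-1, -1)), (0.758, np.float64(20.0), (-1, -1)), (0.756, np.float64(12.0), (-1, -2)), (0.755, np.float64(26.0), (-1, 0))]
```

View pics/side11.png

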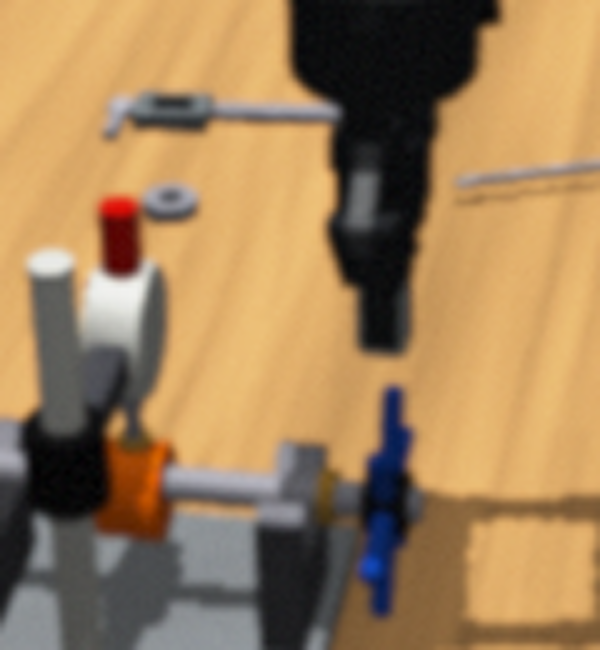

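```bash
python3 -m inch '[{"travel":[0,0.05,0.4],"rot":[0,0,0],"hand":0},{"travel":[0,0,0.4],"rot":[0,0,0],"hand":0},{"travel":[0,0,0.3],"rot":[0,0,0],"hand":0},{"travel":[0,0,0.1],"rot":[0,0,0],"hand":0},{"travel":[0,-0.1,0.0],"rot":[0,0,0],"hand":0},{"travel":[0,-0.12,0],"rot":[0,0,0],"hand":0},{"travel":[0,-0.12,0.03],"rot":[0,0,0],"hand":0},{"travel":[0,-0.12,0.03],"rot":[0,0,0],"hand":0},{"travel":[0,-0.12,0.03],"rot":[0,0,0],"hand":0},{"travel":[0,0,0],"rot":[0,0,0],"hand":0}]'
python3 - <<'E'
from star import *
c,K=save('side','side12.png',(250,200,370,330),5)
print(ctrl.observe()['tool_pos'],ctrl.observe()['contact_force'])
s=score(c['frame'][:,:,::-1],c,K); print([(round(float(a),3),b,d) for a,b,d in sorted(s)[::-1][:8]])
E
```

```text
time: 13.7
tool_pos: [0.4913, 0.0691, 0.2868]
tool_rot: [-0.001, 3.13, 0.019]
contact_force: [0.1, 0.5, 0.4]
finger_gap: 0.002
[0.49135381 0.0691023  0.28694178] [ 0.51564011  0.92086865 -0.03155376]
[(0.737, np.float64(36.0), (-1, -1)), (0.737, np.float64(34.0), (-1, -1)), (0.736, np.float64(40.0), (-1, 0)), (0.734, np.float64(32.0), (-1, -1)), (0.733, np.float64(42.0), (-1, 0)), (0.733, np.float64(38.0), (-1, -1)), (0.733, np.float64(30.0), (-1, -1)), (0.726, np.float64(44.0), (-1, 0))]
```

View pics/side12.png

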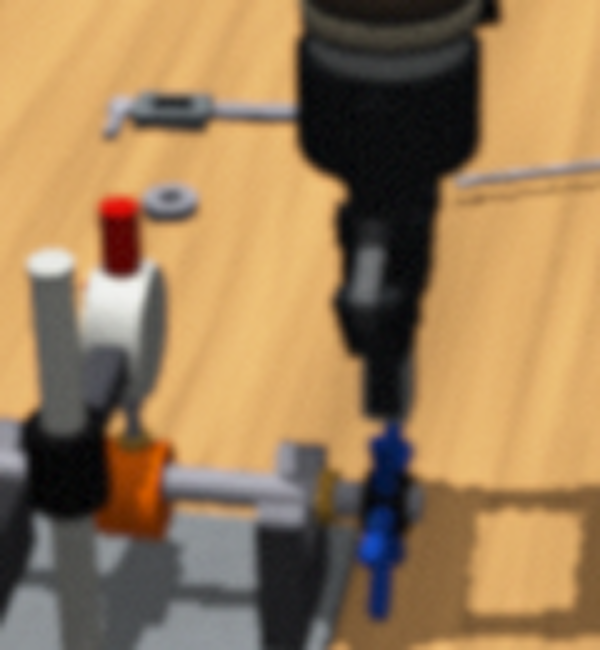

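```bash
python3 -m inch '[{"travel":[0,0.05,-0.5],"rot":[0,0,0],"hand":0},{"travel":[0,0,-0.5],"rot":[0,0,0],"hand":0},{"travel":[0,0.2,-0.3],"rot":[0,0.1,0],"hand":0},{"travel":[0,0.6,0],"rot":[0,0,0],"hand":0},{"travel":[0,0.6,0],"rot":[0,0,0],"hand":0},{"travel":[0,0.2,0],"rot":[0,0,0],"hand":0},{"travel":[0,0,0.4],"rot":[0,0,0],"hand":0},{"travel":[0,0,0.5],"rot":[0,0,0],"hand":0},{"travel":[0,0,0.3],"rot":[0,0,0],"hand":0},{"travel":[0,0,0],"rot":[0,0,0],"hand":0}]'
python3 - <<'E'
from star import *
c,K=save('side','side13.png',(250,200,370,330),5)
print(ctrl.observe()['tool_pos'],ctrl.observe()['contact_force'])
s=score(c['frame'][:,:,::-1],c,K); print([(round(float(a),3),b,d) for a,b,d in sorted(s)[::-1][:8]])
E
```

```text
time: 14.58
tool_pos: [0.493, 0.1168, 0.2944]
tool_rot: [-0.003, 3.13, 0.008]
contact_force: [-0.3, -0.4, -1.5]
finger_gap: 0.001
[0.49319948 0.11675472 0.29491428] [ 0.14190326 -0.33086392 -0.34430906]
[(0.68, np.float64(36.0), (-1, -1)), (0.679, np.float64(34.0), (-1, -1)), (0.677, np.float64(32.0), (-1, -1)), (0.677, np.float64(40.0), (-1, 0)), (0.677, np.float64(30.0), (-1, 0)), (0.676, np.float64(42.0), (-1, 0)), (0.676, np.float64(38.0), (-1, -1)), (0.673, np.float64(44.0), (-1, 0))]
```

View pics/side13.png

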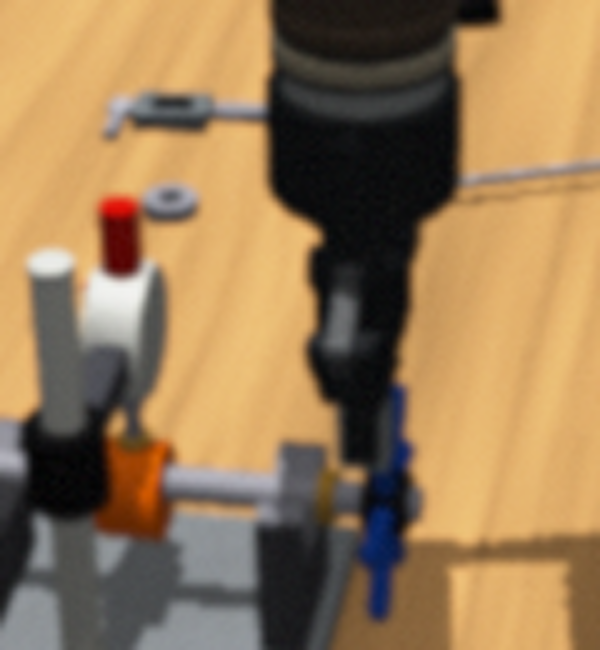

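```bash
python3 -m inch '[{"travel":[0,-0.13,0.05],"rot":[0,0,0],"hand":0},{"travel":[0,-0.13,0.05],"rot":[0,0,0],"hand":0},{"travel":[0,-0.13,0.03],"rot":[0,0,0],"hand":0},{"travel":[0,-0.13,0],"rot":[0,0,0],"hand":0},{"travel":[0,-0.13,0],"rot":[0,0,0],"hand":0},{"travel":[0,-0.13,0],"rot":[0,0,0],"hand":0},{"travel":[0,-0.13,0],"rot":[0,0,0],"hand":0},{"travel":[0,-0.13,0],"rot":[0,0,0],"hand":0},{"travel":[0,-0.13,0],"rot":[0,0,0],"hand":0},{"travel":[0,-0.13,0],"rot":[0,0,0],"hand":0}]'
python3 - <<'E'
from star import *
c,K=save('side','side14.png',(250,200,370,330),5)
print(ctrl.observe()['tool_pos'],ctrl.observe()['contact_force'])
E
```

```text
time: 15.47
tool_pos: [0.4947, 0.077, 0.2969]
tool_rot: [0.008, 3.126, 0.028]
contact_force: [0.1, 2.5, -0.8]
finger_gap: -0.001
[0.49469311 0.07645969 0.29682488] [ 0.87434384  1.85981737 -0.81409304]
```

View pics/side14.png

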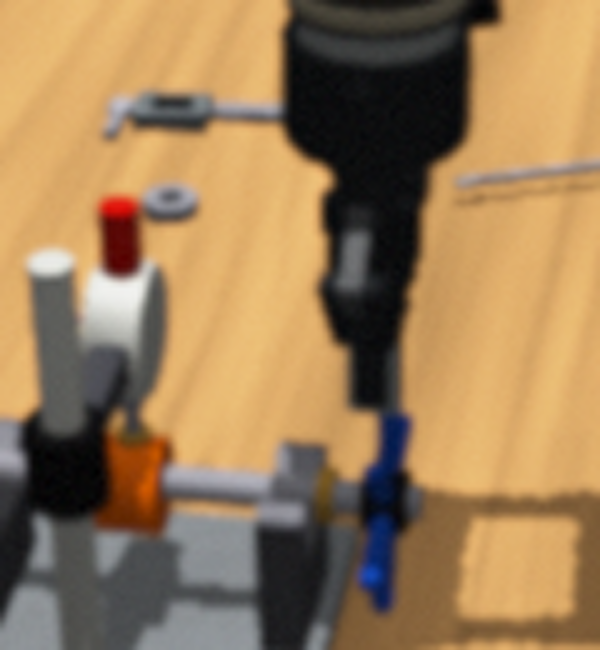

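```bash
python3 -m inch '[{"travel":[0,-0.05,0.12],"rot":[0,0,0],"hand":0},{"travel":[0,-0.08,0.1],"rot":[0,0,0],"hand":0},{"travel":[0,-0.12,0.05],"rot":[0,0,0],"hand":0},{"travel":[0,-0.12,0.03],"rot":[0,0,0],"hand":0},{"travel":[0,-0.12,0.03],"rot":[0,0,0],"hand":0},{"travel":[0,-0.12,0],"rot":[0,0,0],"hand":0},{"travel":[0,0,0],"rot":[0,0,0],"hand":0},{"travel":[0,0,0],"rot":[0,0,0],"hand":0},{"travel":[0,0,-0.3],"rot":[0,0,0],"hand":0},{"travel":[0,0,-0.6],"rot":[0,0,0],"hand":0}]'
python3 - <<'E'
from star import *
c,K=save('side','side15.png',(250,200,370,330),5)
print(ctrl.observe()['tool_pos'],ctrl.observe()['contact_force'])
s=score(c['frame'][:,:,::-1],c,K); print([(round(float(a),3),b,d) for a,b,d in sorted(s)[::-1][:8]])
E
```

```text
time: 16.35
tool_pos: [0.4927, 0.0544, 0.3094]
tool_rot: [0.008, 3.135, 0.023]
contact_force: [-0.5, 0.9, 1.0]
finger_gap: 0.002
[0.49458284 0.05449129 0.31372814] [2.26438584 0.30312482 1.76119802]
[(0.764, np.float64(50.0), (-1, -1)), (0.763, np.float64(48.0), (-1, -2)), (0.762, np.float64(46.0), (-1, -2)), (0.761, np.float64(52.0), (-1, -1)), (0.76, np.float64(54.0), (-1, 0)), (0.759, np.float64(44.0), (-1, -2)), (0.755, np.float64(56.0), (-1, 1)), (0.754, np.float64(42.0), (-1, -2))]
```

View pics/side15.png

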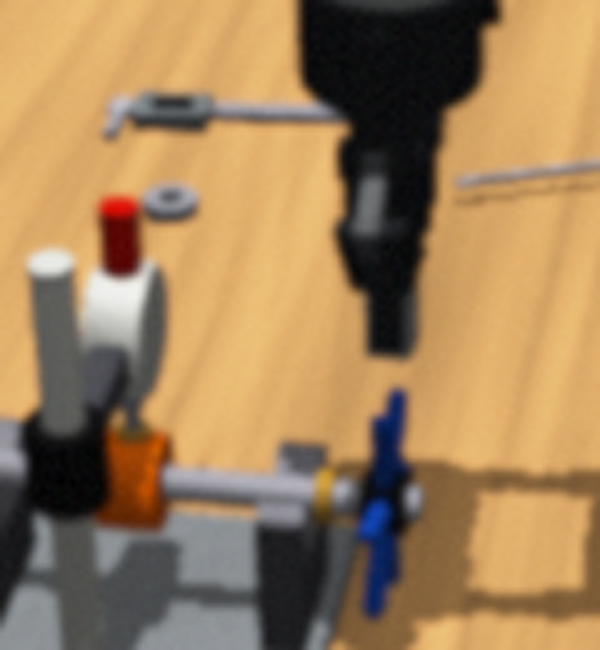

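```bash
cat > foot.py <<'E'
from h import *
def foot(fn):
    I7=cv2.imread('pics/side7.png').astype('f4')
    save('side',fn,(210,170,360,330),4); im=cv2.imread('pics/'+fn).astype('f4')
    def peak(box):
        x0,y0,x1,y1=box; t=I7[y0:y1,x0:x1]; Y0=max(0,y0-24);r=cv2.matchTemplate(im[Y0:y1+24,x0-6:x1+6],t,cv2.TM_CCOEFF_NORMED)
        _,v,_,l=cv2.minMaxLoc(r); x,y=l; a,b,c=r[y-1,x],r[y,x],r[y+1,x]
        return float((Y0+y+.5*(a-c)/(a-2*b+c)-y0)/4),v
    d=peak((240,275,292,400)); f=peak((250,464,284,484)); hub=peak((245,480,302,555))
    print('dial shift px',d,'foot rise mm',-f[0]/.388,f[1],'hub rise',-hub[0]/.388,hub[1])
E
python3 -c "
from foot import *
foot('side16.png')"
```

```text
dial shift px (-0.002166748046875, 0.9997594356536865) foot rise mm 5.173221076886678 0.9639540314674377 hub rise 3.3123566932284954 0.9178547859191895
```

View pics/side16.png

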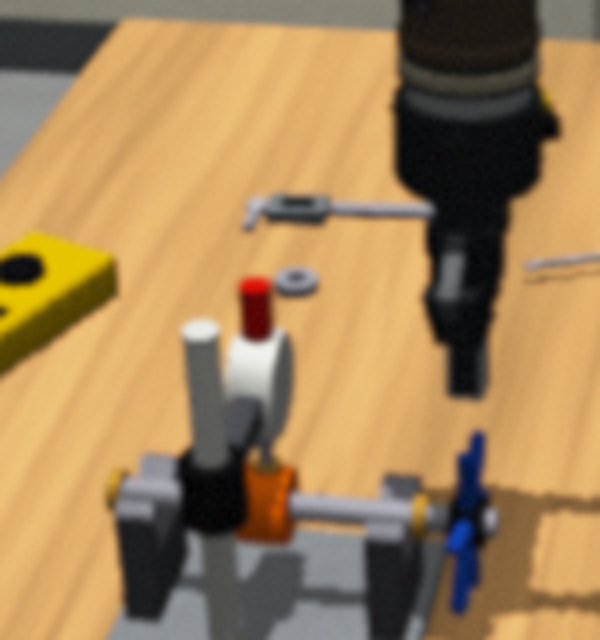

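Run:
```python
import cv2
I=cv2.imread('pics/side9.png').astype('f4')
for i in (10,11,12,13,14,15):
    im=cv2.imread(f'pics/side{i}.png').astype('f4')
    x0,y0,x1,y1=112,428,155,452; o=[]
    for (x0,y0,x1,y1) in ((112,428,155,452),(103,445,172,540)):
        r=cv2.matchTemplate(im[y0-30:y1+20,x0-6:x1+6],I[y0:y1,x0:x1],cv2.TM_CCOEFF_NORMED)
        _,v,_,l=cv2.minMaxLoc(r);x,y=l; a,b,c=r[y-1,x],r[y,x],r[y+1,x]
        o+=[round(-float(y-30+.5*(a-c)/(a-2*b+c))/5/.388,2),round(v,3),x-6]
    print(i,o)
```

```text
10 [0.34, 0.998, 0, 0.07, 0.993, 0]
11 [0.6, 0.994, 0, 0.08, 0.993, -1]
12 [0.94, 0.995, 0, 0.26, 0.988, -1]
13 [1.0, 0.995, 0, 0.24, 0.988, -1]
14 [3.25, 0.972, -1, 2.49, 0.957, -2]
15 [4.79, 0.951, 0, 3.96, 0.932, -2]
```

```bash
python3 -m inch '[{"travel":[0.1,0,-0.4],"rot":[0,0.1,-0.2],"hand":0},{"travel":[0,0,-0.1],"rot":[0,0,0],"hand":0},{"travel":[0,0.7,0],"rot":[0,0,0],"hand":0},{"travel":[0,0.7,0],"rot":[0,0,0],"hand":0},{"travel":[0,0.5,0],"rot":[0,0,0],"hand":0},{"travel":[0,0,0],"rot":[0,0,0],"hand":0},{"travel":[0,0,0.4],"rot":[0,0,0],"hand":0},{"travel":[0,0,0.5],"rot":[0,0,0],"hand":0},{"travel":[0,0,0.3],"rot":[0,0,0],"hand":0},{"travel":[0,0,0],"rot":[0,0,0],"hand":0}]'
python3 - <<'E'
from star import *
c,K=save('side','side17.png',(250,200,370,330),5)
print(ctrl.observe()['tool_pos'],ctrl.observe()['contact_force'])
E
```

```text
time: 17.28
tool_pos: [0.4924, 0.1119, 0.2921]
tool_rot: [-0.02, 3.125, 0.015]
contact_force: [-0.3, 0.2, -1.8]
finger_gap: -0.002
[0.49254434 0.11186809 0.29272817] [-0.31393433 -0.28145074  0.00112107]
```

View pics/side17.png

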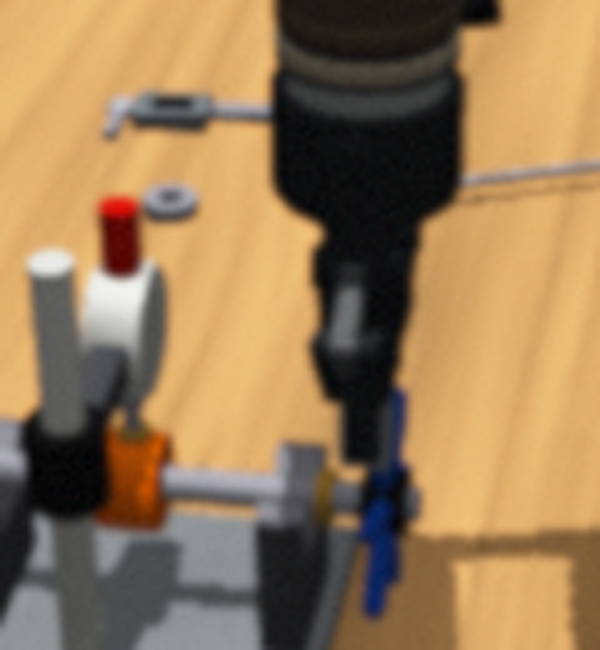

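```bash
python3 -m inch '[{"travel":[0,-0.12,0.02],"rot":[0,0,0],"hand":0},{"travel":[0,-0.12,0.02],"rot":[0,0,0],"hand":0},{"travel":[0,-0.12,0.02],"rot":[0,0,0],"hand":0},{"travel":[0,-0.12,0.02],"rot":[0,0,0],"hand":0},{"travel":[0,-0.12,0.02],"rot":[0,0,0],"hand":0},{"travel":[0,-0.12,0.02],"rot":[0,0,0],"hand":0},{"travel":[0,-0.12,0.02],"rot":[0,0,0],"hand":0},{"travel":[0,-0.12,0.02],"rot":[0,0,0],"hand":0},{"travel":[0,-0.12,0.02],"rot":[0,0,0],"hand":0},{"travel":[0,-0.12,0.02],"rot":[0,0,0],"hand":0}]'
python3 - <<'E'
from star import *
c,K=save('side','side18.png',(250,200,370,330),5)
print(ctrl.observe()['tool_pos'],ctrl.observe()['contact_force'])
s=score(c['frame'][:,:,::-1],c,K); print([(round(float(a),3),b,d) for a,b,d in sorted(s)[::-1][:5]])
from foot import foot; foot('side18b.png')
E
```

```text
time: 18.17
tool_pos: [0.4944, 0.0732, 0.2903]
tool_rot: [-0.015, 3.12, 0.023]
contact_force: [-0.6, 1.7, 1.9]
finger_gap: -0.007
[0.49434059 0.07266573 0.2900557 ] [0.19449483 0.80343915 0.45579344]
[(0.733, np.float64(24.0), (-2, 0)), (0.732, np.float64(30.0), (-2, 0)), (0.731, np.float64(22.0), (-2, 0)), (0.731, np.float64(32.0), (-2, 0)), (0.731, np.float64(26.0), (-2, 0))]
dial shift px (-0.00103759765625, 0.9997678399085999) foot rise mm 6.426526099136195 0.9001676440238953 hub rise 5.733686624114046 0.8171244263648987
```

View pics/side18.png

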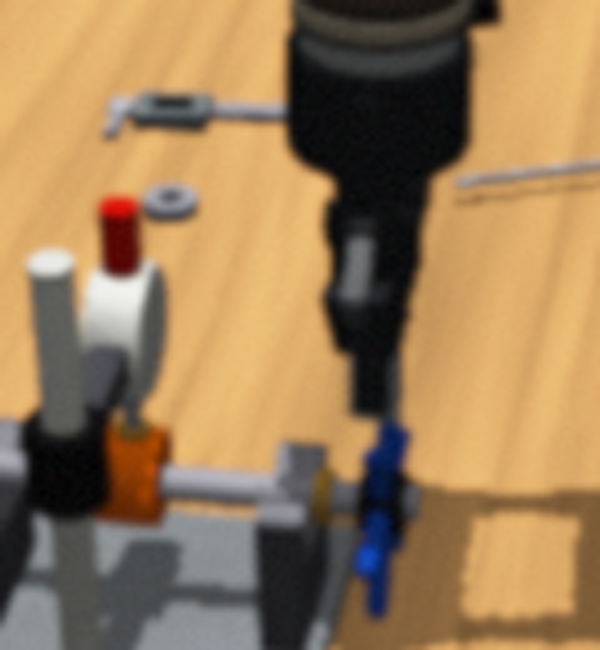

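```bash
python3 -m inch '[{"travel":[0,-0.1,0.04],"rot":[0,0,0],"hand":0},{"travel":[0,-0.12,0.04],"rot":[0,0,0],"hand":0},{"travel":[0,-0.12,0.04],"rot":[0,0,0],"hand":0},{"travel":[0,-0.1,0.03],"rot":[0,0,0],"hand":0},{"travel":[0,-0.06,0.02],"rot":[0,0,0],"hand":0},{"travel":[0,0,0],"rot":[0,0,0],"hand":0},{"travel":[0,0,0],"rot":[0,0,0],"hand":0},{"travel":[0,0.05,-0.2],"rot":[0,0,0],"hand":0},{"travel":[0,0,-0.6],"rot":[0,0,0],"hand":0},{"travel":[0,0,-0.6],"rot":[0,0,0],"hand":0}]'
python3 - <<'E'
from star import *
c,K=save('side','side19.png',(250,200,370,330),5)
print(ctrl.observe()['tool_pos'],ctrl.observe()['contact_force'])
s=score(c['frame'][:,:,::-1],c,K); print([(round(float(a),3),b,d) for a,b,d in sorted(s)[::-1][:8]])
from foot import foot; foot('side19b.png')
E
```

```text
time: 19.1
tool_pos: [0.4915, 0.0566, 0.3225]
tool_rot: [-0.016, 3.131, 0.018]
contact_force: [-0.4, 0.2, 0.4]
finger_gap: -0.002
[0.49306768 0.05667883 0.32623064] [0.68395823 0.54643675 1.40263216]
[(0.77, np.float64(50.0), (-2, -1)), (0.768, np.float64(52.0), (-2, -1)), (0.766, np.float64(54.0), (-2, 0)), (0.765, np.float64(48.0), (-2, -2)), (0.765, np.float64(58.0), (-2, 1)), (0.765, np.float64(56.0), (-2, 1)), (0.763, np.float64(0.0), (-2, 1)), (0.76, np.float64(46.0), (-2, -2))]
dial shift px (-0.0008697509765625, 0.999755859375) foot rise mm 6.6628013689493395 0.8811576962471008 hub rise 6.6700768224971805 0.7733154892921448
```

View pics/side19.png

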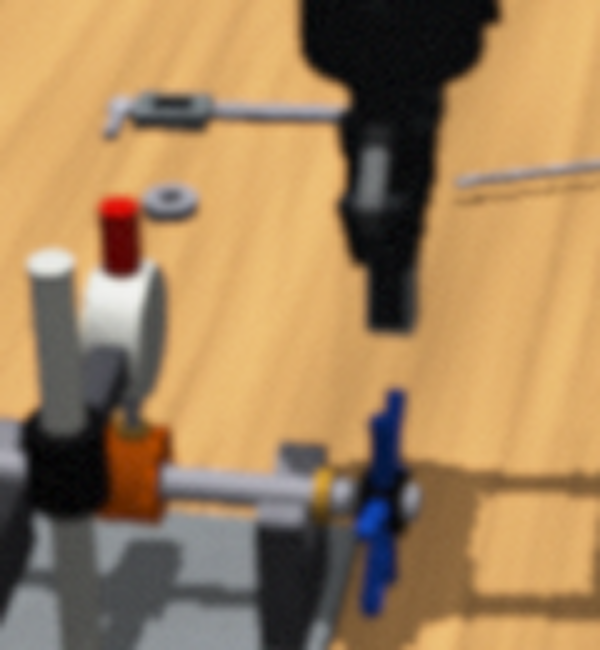

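```bash
python3 -m inch '[{"travel":[0,0,-0.6],"rot":[0,0,0],"hand":0},{"travel":[0.5,0,-0.7],"rot":[0,0,0],"hand":0},{"travel":[0.8,-0.4,-0.5],"rot":[0,0,0],"hand":0},{"travel":[0.8,-0.6,0],"rot":[0,0,0],"hand":0},{"travel":[0.5,-0.8,0],"rot":[0,0,0],"hand":0},{"travel":[0.2,-0.8,0],"rot":[0,0,0],"hand":0},{"travel":[0,0,0],"rot":[0,0,0],"hand":0},{"travel":[0,0,0],"rot":[0,0,0],"hand":0},{"travel":[0,0,0],"rot":[0,0,0],"hand":0},{"travel":[0,0,0],"rot":[0,0,0],"hand":0}]'
python3 - <<'E'
from h import *
save('top','top20.png'); save('side','side20.png')
from foot import foot; foot('side20b.png')
E
```

```text
time: 20.03
tool_pos: [0.4055, -0.0253, 0.3762]
tool_rot: [-0.023, 3.122, 0.008]
contact_force: [0.5, 0.3, -0.2]
finger_gap: -0.004
dial shift px (-0.004364013671875, 0.9997291564941406) foot rise mm 6.621527917606314 0.8762058615684509 hub rise 6.6891503088253055 0.7719491720199585
```

View pics/top20.png

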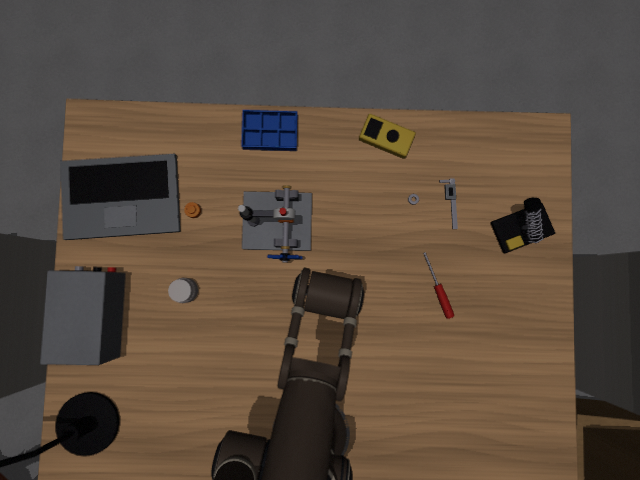

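View pics/side20b.png

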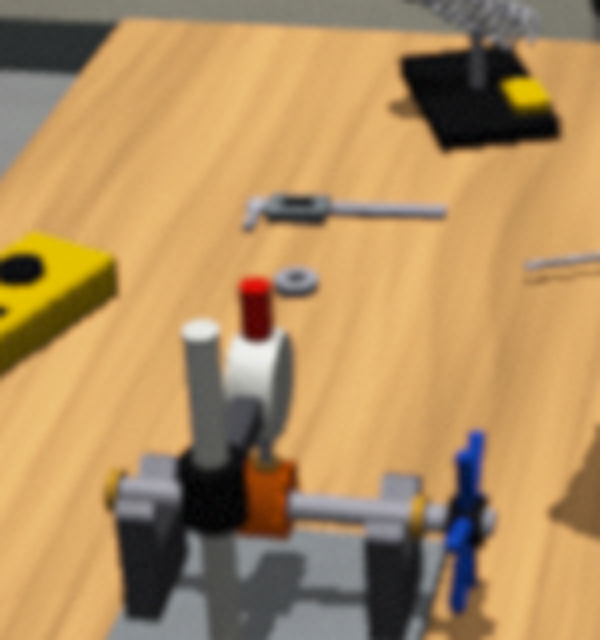

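The final pictures show the axle seated in both V-blocks and the foot on the hub at about (266,462) in the crop. The bystanders are where they started and the arm is clear.

```bash
python3 -c "
from station import ctrl
print(ctrl.sign_off())"
```

```text
the job is handed in; nothing more can be done
None
```

I set the indicator on the hub, turned the axle to about its high spot and handed the job in at about 20 s. The hand-in gave no verdict, so these are my own measurements.

- **Indicator:** I pushed it down on the red knob with shut fingers until the plunger was in by an estimated 9 to 10 mm, then let go. It stayed put: the dial moved less than 0.01 px in the pictures afterwards.
- **Reading not seen directly:** neither camera can see the dial face. The half-way reading comes from fingertip height and foot movement in the side pictures. An early image-ratio estimate ran about 3 mm higher than later ones, because it ignored perspective.
- **Turning:** I turned the axle by about 170° with gentle pushes on three spokes. The measured push was at most about 2.5 N sideways.
- **High spot:** the plunger foot rose by 1.0, 5.2, 6.4 and 6.6 mm at about 38°, 110°, 146° and 170° of turn. That fits a peak at 167° to 173°, so the high spot should be within about 5° of straight up. The plunger should now be in by about 16 mm, short of its stop.
- **Last checks:** the axle looks seated in both V-blocks, perhaps slid about 2 mm along its axis. The other things on the bench look unmoved by eye, and the arm is clear of everything. The last foot-image match was weaker (0.88).

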